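Sort the bar bits and present the chilling ball in its dish

TASK

Sort the two things left lying on the bar: the cork goes into the wooden cork box and the steel chilling ball into the white dish, letting go of each. Then take the dish by its wooden handle, lift it level about ten centimetres straight up off its slate coaster, and only then turn it on the spot above the coaster, about a quarter turn, until the handle points at the cocktail shaker, with the ball staying in the middle of the dish all the while. Finish still holding the dish up there, level and still; leave the shaker, the mill and the ice bucket where they stand.

Things in the scene. Friction and masses are not known exactly. Their poses are not given: they have to be found in the camera images.
- dish: White round dish, 141 mm wide, 26 high, 160 g, loose on the coaster. Origin: centre of underside, z up, +x out along its wooden handle (18 wide, 14 to 36 mm above origin, x 68 to 144 mm), which at the start points to the robot within 0.25 rad. Inside: 9-degree cone, lowest in the middle (7 mm above origin; 16 mm at radius 58), then a steeper rim to 26 mm at radius 70.
- dish_grip (a point): Point in the middle of the handle's height and width, 100 mm from the dish's axis (at x = 0.100, z = 0.025 in the dish's frame): the place to pinch the 18 mm wide handle from above. Axes as the dish's.
- coaster: Black slate coaster, 70 x 70 x 8 mm, fixed; the dish stands on it. Origin: centre of its underside, on the counter.
- ball: Polished steel chilling ball, 36 mm diameter, about 60 g, loose; rests at the start on the brass ring. Its axes turn as it rolls; use point ball_center. In the middle of the dish its centre is 25 mm above the dish's origin.
- ball_center (a point): Centre of the steel ball, about 22 mm above the counter at the start.
- ball_ring: Small brass ring that the ball sits on, 34 mm outside, 22 mm inside, 8 mm high, fixed to the counter. Origin: centre of its underside.
- cork: Wine cork lying on its side on the counter, about 44 mm long and 24 mm thick, 12 g, loose. Origin: middle of its underside as it lies (its axis is 12 mm above). Its long axis lies in its own xy plane, 0.19 rad from +x towards +y.
- cork_box: Open wooden box for corks, 100 x 100 mm outside, 45 mm high, walls and floor 6 mm thick (88 x 88 mm inside), fixed to the counter. Origin: centre of its underside; sides along its x and y.
- shaker: Cocktail shaker, silver with a brass top, 68 mm diameter, 208 mm high, standing loose to the left or to the right of the dish. Origin: centre of its underside.
- mill: Black pepper mill with a diamond pattern and brass top, 63 mm diameter, 175 mm high, standing loose on the other side of the dish. Origin: centre of its underside.
- ice_bucket: Round metal ice bucket, 134 mm across, 139 mm high, loose, a bystander. Origin: centre of its underside.
There are look-alikes about, which are no part of the job. What is meant by the cork is not blue or orange, and is the smaller of those in its own colour.

How it is judged (in metres and radians):
On the way, in this order (a step that is already met when the one before it is completed fails the run):
1. the cork lies in the cork box and the ball in the dish on its coaster, both let go (x of cork in the frame of cork_box between -0.045 and 0.045 m and y of cork in the frame of cork_box between -0.045 and 0.045 m and height (world z) of cork below 0.05 m and contact force between the fingers and cork below 0.05 N and distance between ball_center and dish below 0.04 m and contact force between the fingers and ball below 0.05 N and height (world z) of dish below 0.02 m), for 0.2 s.
2. the dish is lifted level off its coaster by the handle, with the ball in the middle, before it is turned (height (world z) of dish above 0.06 m and angle between dish's own z axis and vertical below 0.12 rad and horizontal distance between ball_center and dish below 0.025 m and x of shaker in the frame of dish below 0.17 m), for 0.1 s.
At the end, for the whole second after the job is handed in: Fingers hold the dish, underside 70-220 mm above the counter, level within 0.12 rad, still, within 50 mm of over the coaster, shaker axis within 45 mm of the handle's line; ball on the dish within 20 mm of its middle; cork in the cork box (height (world z) of dish between 0.07 and 0.22 m and contact force between the fingers and dish above 1 N and angle between dish's own z axis and vertical below 0.12 rad and horizontal distance between dish and coaster below 0.05 m and x of shaker in the frame of dish above 0.15 m and y of shaker in the frame of dish between -0.045 and 0.045 m and horizontal distance between ball_center and dish below 0.02 m and distance between ball_center and dish below 0.04 m and contact force between ball and dish above 0.1 N and contact force between the fingers and ball below 0.05 N and linear speed of dish below 0.03 m/s and angular speed of dish below 0.15 rad/s and x of cork in the frame of cork_box between -0.045 and 0.045 m and y of cork in the frame of cork_box between -0.045 and 0.045 m and height (world z) of cork below 0.05 m); the arm keeps its last pose, push and grip.
It fails at once if the ball strays more than 30 mm from the middle of the lifted dish, or is not in it (height (world z) of dish above 0.025 m and distance between ball_center and dish above 0.041 m).
It fails at once if the dish is tilted by more than 0.2 rad (angle between dish's own z axis and vertical above 0.2 rad).
It fails at once if the shaker, the mill or the ice bucket is moved by more than 25 mm (distance of any of shaker, mill, ice_bucket from where it was at the start of the episode above 0.025 m).
It also fails if it takes over 67 s, if anything falls off the work surface, if the arm or the gripper's body presses on something with over 40 N, if the wrist force passes 120 N, or if a joint passes its speed limit or range.

ROBOT

A 6-joint arm with a two-finger parallel gripper is mounted at the origin on a cart in front of the work surface, level with it; the furniture and walls round the work are solid. World frame = base frame: x ahead of the robot, y to its left, z up, the work surface at z = 0. Lengths are in mm, angles in rad, forces in N, time in s.
With the tool pointing down it reaches from about 350 to 775 mm from the base axis. Payload 7.3 kg.
Tool frame: the origin (TCP) lies at the very end of the fingers, on their centre line; the grasp point (between the pads) lies 19 mm behind it (bot.tcp_to_grasp is the distance from the TCP to the grasp point, in mm); z points along the fingers, y is the direction in which the jaws open and shut (so a half turn about z gives the same grasp; the last joint's range is limited). The gripper opens to 92 mm and grips with 3 to 60 N. Pads are 19 mm wide; open, the fingers measure 130 mm over their backs; the gripper's body (75 mm by 190 mm) begins 47 mm behind the grasp point.
Start: joints at [-1.371, 0.342, 1.524, -0, 1.275, -0.146], TCP at [177.972, -493.938, 187.541] pointing down, gripper open.
Joint ranges: [-2.53, 2.53], [-0.77, 2.02], [0.04, 2.7], [-1, 4.14], [0.28, 2.66], [-3.11, 3.11]. Speed limits (rad/s): [2.57, 2.57, 3.14, 3.14, 3.14, 3.14].

INTERFACE

Orientations are given as [roll, pitch, yaw] about the fixed x, y, z axes, in that order (R = Rz(yaw) Ry(pitch) Rx(roll)).
In Python, from plant import bot gives the robot as it stands. The module is installed in compiled form; this text tells all that it offers.
- The arm moves only by the tool carry_out, never from a script. Its argument "motion" is a list of rows, each a list of 5 numbers: the closure, from 0 (fully open) to 1 (shut), then the shift along the tool's x, y, z in mm, then the turn about the tool's z in degrees. In form: [[claw, dx, dy, dz, spin], ...]. A call has 1 to 10 rows; each row is the pose to reach, as a shift and turn from the pose measured when the call began, along the tool's axes at that moment; what a row does not reach only later rows make up. A row lasts 1/8 s, in which the tool goes at most 62.5 mm and 10.7 degrees, less where a joint would pass 70% of its speed; a pose out of reach is approached as far as the arm can. A call with a gripper value outside its range is refused whole. The fingers move at their own pace and stop on an object; the grip force is fixed at half the most. Time passes only in rows, so rows that repeat a pose let the fingers close. It gives the time, the measured TCP pose, the force and the opening at its end, in the units of the state.
- bot.get_obs(): the state, without advancing time (a new reading comes with each control period).
- bot.capture(name): name is "scene" or "top" or "wrist"; returns a dict with "color" (384x512x3 uint8, red, green, blue), "depth" (384x512 float32, mm along the optical axis (not along the pixel's ray), 0 where there is no reading), "K" (3x3 intrinsics, pixels), "camera_from_world" (4x4, takes a point from world to camera coordinates). Camera axes: x right, y down, z forward; pixel columns grow to the right and rows downward; lengths in mm; the calibration is good to about 2 mm. The wrist camera is an equidistant fisheye: a pixel r from the principal point sees the ray r / f radians off the axis. A picture is of the moment at which its call begins.
- bot.close_job(): hands the job in, once; it reports no verdict.
The state is a dict: "time": time; "joint_positions": joint angles; "dq": joint speeds; "tau": joint torques, N m; "tool_pos": TCP position; "tcp_rot": TCP orientation; "contact_force": force on the tool from outside, world axes, zero at the start; "moment": the same for the moment, N m; "grip_width": finger opening in mm.
Only numpy, scipy, OpenCV 4.12 (cv2) and the standard library are available. Lean on these libraries where they do the work, as an engineer would, in place of code of your own. Each camera call takes 0.05 s, during which the arm holds its last target.

## Working session

There is one attempt and no reset: what is moved stays moved. The work goes in short steps, Python scripts to look and compute and a tool call to move; the robot and the scene stay as the last step left them, time stands still between calls to the robot, and variables do not carry over. Pictures are saved under pics/ and viewed, and the job is handed in when it is done.

Besides the shell and the picture viewer there is one more tool, called as name(argument=value, ...) on one line, values as JSON. carry_out: Moves the arm, as the interface text tells. Its arguments: {"type":"object","properties":{"motion":{"type":"array","items":{"type":"array","items":{"type":"number"}}}},"required":["motion"]}

```bash
ls; mkdir -p pics; cat > h.py <<'E'
import numpy as np, cv2
from plant import bot
def cap(n,f):
    c=bot.capture(n); np.savez('pics/'+f+'.npz',**c); cv2.imwrite('pics/'+f+'.png',c['color'][:,:,::-1]); return c
def load(f): return dict(np.load('pics/'+f+'.npz'))
def world(c):
    d=c['depth'];K=c['K'];v,u=np.indices(d.shape)
    p=np.stack([(u-K[0,2])/K[0,0]*d,(v-K[1,2])/K[1,1]*d,d],-1)
    T=np.linalg.inv(c['camera_from_world']); w=p@T[:3,:3].T+T[:3,3]; w[d==0]=np.nan
    return w
E
python3 - <<'E'
from h import *
for n in ['scene','top']: c=cap(n,n+'0'); print(n,c['K'].tolist(),np.linalg.inv(c['camera_from_world'])[:3,3])
print(bot.get_obs())
E
```

```text
pics
scene [[474.1428415716313, 0.0, 255.95739646921652], [0.0, 474.1428415716313, 193.40725814028931], [0.0, 0.0, 1.0]] [-291.71647943 -487.3353821   641.08831758]
top [[425.14743859350403, 0.0, 251.71149776357305], [0.0, 425.14743859350403, 188.94656803859806], [0.0, 0.0, 1.0]] [3.05966260e+02 1.22424400e+00 1.30850407e+03]
{'time': 0.1, 'joint_positions': array([-1.37098605e+00,  3.42677232e-01,  1.52487973e+00, -4.33812120e-05,
        1.27541007e+00, -1.45972893e-01]), 'dq': array([ 0.00069167, -0.00121947, -0.00227218, -0.00104793, -0.00129196,
        0.00041472]), 'tau': array([ 1.71360960e-03, -4.32003808e+01, -2.44692975e+01,  7.20016309e-02,
        5.25605085e-02, -3.66943323e-05]), 'tool_pos': array([ 177.8796308 , -493.51944529,  186.91652236]), 'tcp_rot': array([-3.14022686e+00, -1.58866530e-04,  3.45795718e-01]), 'contact_force': array([ 0.24308375,  0.38702544, -1.13864857]), 'moment': array([-0.00163252,  0.04934748, -0.01839616]), 'grip_width': 91.49767252914218}
```

View pics/scene0.png

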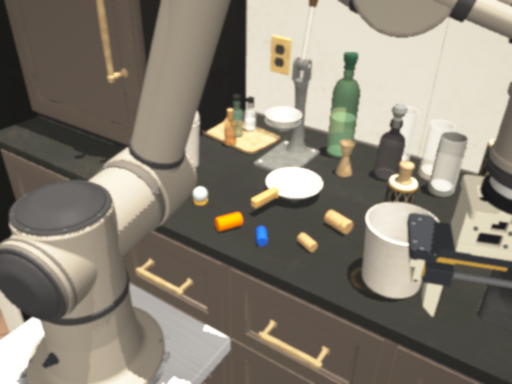

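View pics/top0.png

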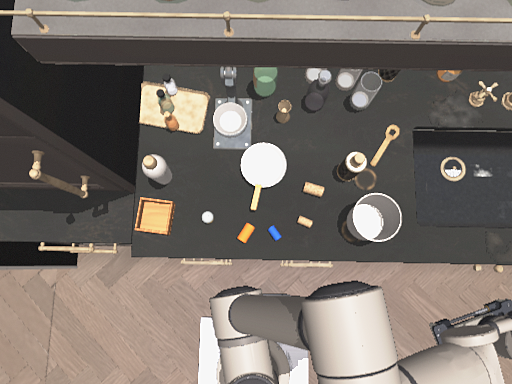

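The top view shows the dish at (263,165) with its handle towards (255,208), the ball at (208,217) and the cork box at (155,216). The upright items are at (155,167) and (353,163), and the bucket is at (375,218).

There are four cork candidates: tan large (314,189), tan small (305,221), blue (275,233) and orange (246,233). The cork meant should be the small tan one at (305,221), since it isn't blue or orange and is the smaller of the two tan ones. I'll confirm that in a crop.

```bash
python3 - <<'E'
from h import *
c=load('top0'); im=c['color'][:,:,::-1]
cv2.imwrite('pics/crop0.png',cv2.resize(im[135:255,130:330],None,fx=4,fy=4,interpolation=cv2.INTER_CUBIC))
cv2.imwrite('pics/crop1.png',cv2.resize(im[135:245,290:410],None,fx=5,fy=5,interpolation=cv2.INTER_CUBIC))
w=world(c)
for n,(u,v) in dict(corkS=(305,221),corkL=(314,189),ball=(208,217),box=(155,216),dish=(263,165),handle=(256,195),handend=(254,208),L=(150,160),R=(355,158),table=(230,240)).items():
    print(n,w[v,u].round(1))
E
```

```text
corkS [ 439.  -147.9   23.2]
corkL [ 536.6 -174.5   30.9]
ball [443.5 144.6  38.9]
box [446.9 311.9   5.8]
dish [612.8 -18.1  13.4]
handle [512.    1.9  46.1]
handend [473.3   7.1  40.2]
L [574.1 285.7 209.8]
R [ 600.7 -268.7  168.8]
table [378.3  78.7   1.9]
```

View pics/crop0.png

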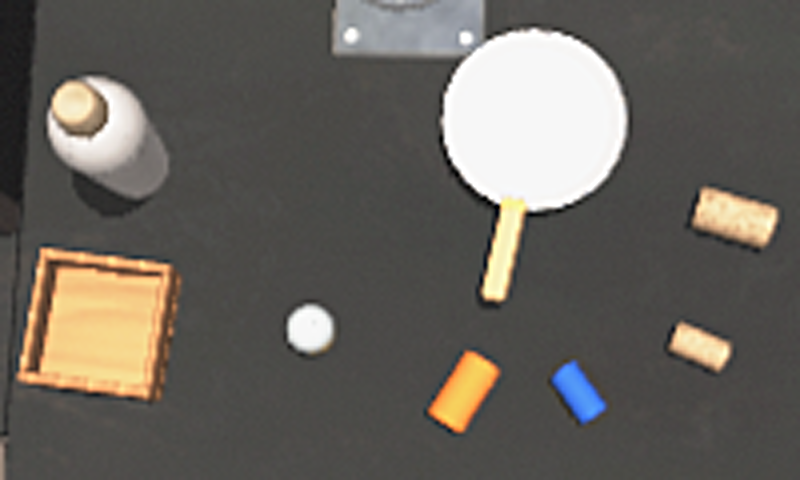

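View pics/crop1.png

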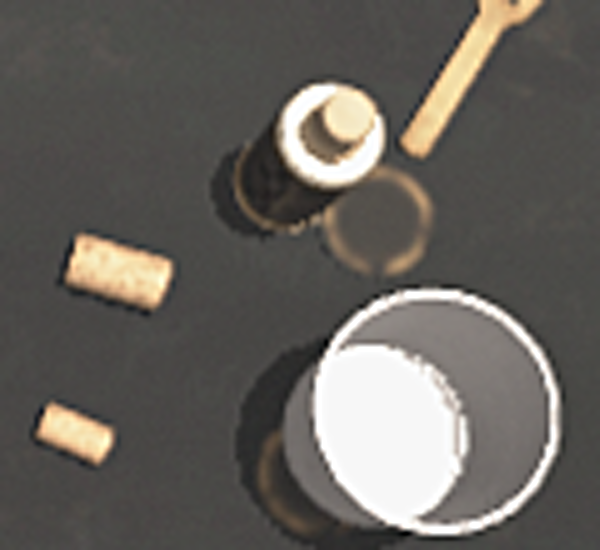

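The crop confirms the small tan cork at (305,221), shorter and thinner than the tan one at (314,189). The silver item with the brass top on the left, about 210 mm high, is the shaker. The dark one on the right is the mill. Next I'll measure all of them precisely.

```bash
cat >> h.py <<'E'
def proj(c,P):
    T=c['camera_from_world'];p=T[:3,:3]@np.asarray(P,float)+T[:3,3];q=c['K']@p;return q[:2]/q[2]
def onplane(c,uv,z):
    T=np.linalg.inv(c['camera_from_world']);d=T[:3,:3]@(np.linalg.inv(c['K'])@np.array([uv[0],uv[1],1.]));o=T[:3,3]
    return o+d*(z-o[2])/d[2]
E
python3 - <<'E'
from h import *
c=load('top0'); w=world(c); im=c['color'].astype(int); hsv=cv2.cvtColor(c['color'],cv2.COLOR_RGB2HSV).astype(int)
def seg(box,mask,z,name):
    u0,v0,u1,v1=box; m=np.zeros(mask.shape,np.uint8); m[v0:v1,u0:u1]=mask[v0:v1,u0:u1]
    n,l,s,ce=cv2.connectedComponentsWithStats(m); k=1+np.argmax(s[1:,4]); v,u=np.nonzero(l==k)
    P=np.array([onplane(c,(a,b),z) for a,b in zip(u,v)])[:,:2]; r=cv2.minAreaRect(P.astype(np.float32))
    ev,V=np.linalg.eigh(np.cov(P.T)); a=V[:,1]
    print(name,'cen',P.mean(0).round(1),'rect',np.round(r[0],1),np.round(r[1],1),round(r[2],1),'axis',np.degrees(np.arctan2(a[1],a[0])).round(1),'bb',P.min(0).round(),P.max(0).round()); return l==k
br=hsv[:,:,2]
seg((292,210,320,232),(br>120),14,'cork')
seg((195,205,220,230),(br>110),22,'ball')
d=seg((235,135,300,193),(br>170)&(hsv[:,:,1]<50),34,'dish rim')
seg((240,184,270,215),(hsv[:,:,1]>60)&(br>130),44,'handle')
seg((130,190,178,240),(hsv[:,:,1]>80)&(br>110),40,'box')
# tops from depth
for n,b,lo,hi in [('shaker',(135,145,180,190),195,240),('shakerbody',(135,145,180,190),60,150),('mill',(330,140,375,185),150,200),('bucket',(340,185,410,250),125,160)]:
    u0,v0,u1,v1=b; s=w[v0:v1,u0:u1].reshape(-1,3); s=s[(s[:,2]>lo)&(s[:,2]<hi)]
    print(n,len(s),np.median(s,0).round(1),s.min(0).round(1),s.max(0).round(1))
E
```

```text
cork cen [ 439.8 -148. ] rect [ 439.7 -148.1] [44.7 23.4] 64.3 axis 66.8 bb [ 422. -170.] [ 458. -125.]
ball cen [445.8 148.9] rect [446.9 148.1] [33.6 33.7] 1.2 axis -152.1 bb [430. 131.] [464. 165.]
dish rim cen [610.1 -18.1] rect [610.3 -17.7] [138.7 139.5] 46.4 axis 66.3 bb [539. -89.] [681.  53.]
handle cen [508.4   3.5] rect [506.9   3. ] [19.2 78.3] 78.5 axis 167.6 bb [470. -13.] [546.  19.]
box cen [443.9 306.5] rect [445.3 306.5] [106.8 102.6] 83.9 axis -171.4 bb [390. 254.] [500. 364.]
shaker 121 [573.5 290.5 204.7] [559.7 276.9 195.3] [590.2 306.9 212. ]
shakerbody 186 [555.  270.8 125.6] [541.9 259.4  61.9] [606.6 322.3 149.9]
mill 106 [ 601.5 -278.4  170.1] [ 589.1 -295.2  150.9] [ 617.7 -265.9  177.4]
bucket 270 [ 452.  -361.7  136.1] [ 378.8 -397.5  125.1] [ 510.2 -265.7  144.6]
```

```bash
python3 - <<'E'
from h import *
c=load('top0'); w=world(c)
print('row: z by col'); 
for v in (150,170,200,216,235,250,260): print(v,[(u,int(w[v,u,0]) if np.isfinite(w[v,u,0]) else 0,*[int(x) if np.isfinite(x) else -1 for x in w[v,u,1:]]) for u in range(60,150,10)])
for v in range(20,80,8): print(v,w[v,263].round())
b=c['color'][190:240,130:180]; 
for nm in ['blue','orange']: pass
hsv=cv2.cvtColor(c['color'],cv2.COLOR_RGB2HSV)
for n,lo,hi in [('blue',100,130),('orange',8,18)]:
    m=(hsv[:,:,0]>=lo)&(hsv[:,:,0]<=hi)&(hsv[:,:,1]>200)&(hsv[:,:,2]>120); m[:220]=0;m[245:]=0; v,u=np.nonzero(m); print(n,onplane(c,(u.mean(),v.mean()),14).round())
# shaker cap centroid
m=(w[145:190,135:180,2]>198); v,u=np.nonzero(m); print(onplane(c,(u.mean()+135,v.mean()+145),208).round(1))
E
```

```text
row: z by col
150 [(60, 520, 390, 498), (70, 528, 383, 469), (80, 541, 384, 420), (90, 556, 383, 369), (100, 571, 381, 314), (110, 591, 384, 238), (120, 613, 384, 160), (130, 637, 383, 72), (140, 657, 373, 0)]
170 [(60, 530, 497, 265), (70, 530, 470, 268), (80, 520, 424, 316), (90, 520, 400, 316), (100, 525, 383, 297), (110, 540, 383, 228), (120, 559, 385, 144), (130, 578, 383, 58), (140, 592, 370, -1)]
200 [(60, 491, 612, 1), (70, 492, 582, -1), (80, 492, 549, 2), (90, 493, 519, 0), (100, 493, 487, 2), (110, 494, 455, 4), (120, 495, 426, -3), (130, 495, 393, 1), (140, 490, 351, 43)]
216 [(60, 441, 609, -3), (70, 442, 578, -2), (80, 442, 546, -1), (90, 443, 514, 0), (100, 443, 482, 3), (110, 444, 453, 0), (120, 445, 421, 2), (130, 445, 390, 0), (140, 444, 353, 21)]
235 [(60, 382, 601, 1), (70, 383, 571, 0), (80, 384, 543, -6), (90, 384, 509, 1), (100, 385, 478, 0), (110, 385, 447, 2), (120, 386, 417, 0), (130, 387, 385, 5), (140, 387, 355, 3)]
250 [(60, 354, 923, -714), (70, 342, 639, -167), (80, 342, 605, -168), (90, 343, 568, -163), (100, 350, 625, -414), (110, 351, 584, -412), (120, 365, 705, -922), (130, 366, 651, -916), (140, 342, 352, 0)]
260 [(60, 307, 921, -719), (70, 0, -1, -1), (80, 310, 904, -910), (90, 311, 852, -910), (100, 312, 808, -930), (110, 313, 746, -903), (120, 314, 696, -906), (130, 315, 647, -916), (140, 316, 593, -909)]
20 [673.  -4. 716.]
28 [659.  -4. 716.]
36 [645.  -4. 718.]
44 [639.  -5. 705.]
52 [639.  -5. 681.]
60 [640.  -6. 652.]
68 [847. -11. 199.]
76 [845. -12. 152.]
blue [nan nan nan]
orange [nan nan nan]
[573.6 290.6 208. ]<stdin>:10: RuntimeWarning: Mean of empty slice.
  ret = ret.dtype.type(ret / rcount)
```

```bash
cat > plan.py <<'E'
import sys,numpy as np
from h import bot
from scipy.spatial.transform import Rotation as Rn
# usage: plan.py "x,y,z,yaw" ... ; prints row (dx,dy,dz,spin) from present pose
o=bot.get_obs(); p0=o['tool_pos']; R=Rn.from_euler('xyz',o['tcp_rot']).as_matrix()
yaw0=np.degrees(np.arctan2(R[1,0],R[0,0]))
print('now',p0.round(1),'yaw',yaw0.round(2),'grip',round(o['grip_width'],1),'t',round(o['time'],2),'F',o['contact_force'].round(2))
for a in sys.argv[1:]:
    t=[float(k) for k in a.split(',')]; d=R.T@(np.array(t[:3])-p0); s=-((t[3]-yaw0+180)%360-180)
    print(a,'->',d.round(1),'spin',round(s,1))
E
python3 plan.py 440,-148,185,65.5 440,-148,60,65.5 440,-148,4,65.5
```

```text
now [ 177.9 -493.5  186.9] yaw 19.81 grip 91.5 t 0.1 F [ 0.24  0.39 -1.14]
440,-148,185,65.5 -> [ 363.7 -236.2    2.3] spin -45.7
440,-148,60,65.5 -> [ 363.7 -236.   127.3] spin -45.7
440,-148,4,65.5 -> [ 363.7 -236.   183.3] spin -45.7
```

carry_out(motion=[[0,36,-24,0,-5],[0,73,-47,0,-10],[0,109,-71,0,-15],[0.2,146,-94,0,-20],[0.3,182,-118,0,-25],[0.3,219,-142,0,-30],[0.3,255,-165,0,-35],[0.3,291,-189,0,-40],[0.3,328,-213,0,-45.7],[0.3,363.7,-236,0,-45.7]])

```text
time: 1.35
tool_pos: [440.6, -146.8, 187.1]
tcp_rot: [-3.14, -0.001, 1.145]
contact_force: [0.5, 0.0, 1.0]
grip_width: 64.2
```

```bash
python3 - <<'E'
from h import *
c=cap('wrist','w1'); print(c['K'].tolist())
E
python3 plan.py 440,-148,60,65.5 440,-148,4,65.5
```

```text
[[297.3186396354542, 0.0, 257.530958574845], [0.0, 297.3186396354542, 196.6650462145817], [0.0, 0.0, 1.0]]
now [ 442.8 -143.4  187.1] yaw 65.63 grip 64.2 t 1.4 F [1.33 2.71 0.23]
440,-148,60,65.5 -> [ -5.8  -0.6 127.1] spin 0.1
440,-148,4,65.5 -> [ -6.1  -0.6 183.1] spin 0.1
```

View pics/w1.png

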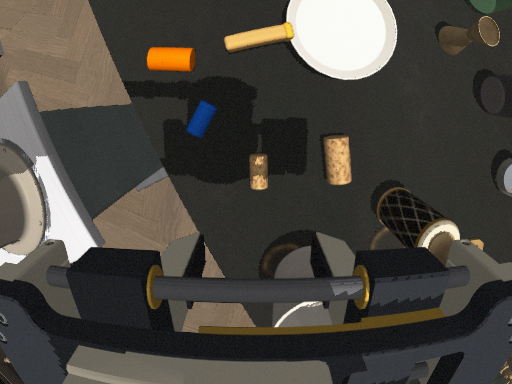

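The wrist view shows the small tan cork at (259,171) between the fingers' planes, with its axis along the tool's x. The patterned mill is at (415,215). I'll descend now.

carry_out(motion=[[0.3,-6,-1,45,0],[0.3,-6,-1,90,0],[0.3,-6,-1,125,0],[0.3,-6,-1,125,0],[0.3,-6,-1,125,0]])

```text
time: 2.02
tool_pos: [440.3, -148.5, 63.2]
tcp_rot: [3.141, -0.004, 1.145]
contact_force: [0.4, -0.1, 0.8]
grip_width: 64.3
```

```bash
cat >> h.py <<'E'
def fish(c,uv,z):
    K=c['K'];x=(uv[0]-K[0,2])/K[0,0];y=(uv[1]-K[1,2])/K[1,1];r=np.hypot(x,y)+1e-9
    d=np.array([np.sin(r)*x/r,np.sin(r)*y/r,np.cos(r)]);T=np.linalg.inv(c['camera_from_world']);d=T[:3,:3]@d;o=T[:3,3]
    return o+d*(z-o[2])/d[2]
E
python3 - <<'E'
from h import *
c=cap('wrist','w2')
E
python3 plan.py 440,-148,4,65.5
```

```text
now [ 440.6 -148.6   63.5] yaw 65.62 grip 64.8 t 2.08 F [0.57 0.13 0.31]
440,-148,4,65.5 -> [ 0.1 -0.9 59.5] spin 0.1
```

View pics/w2.png

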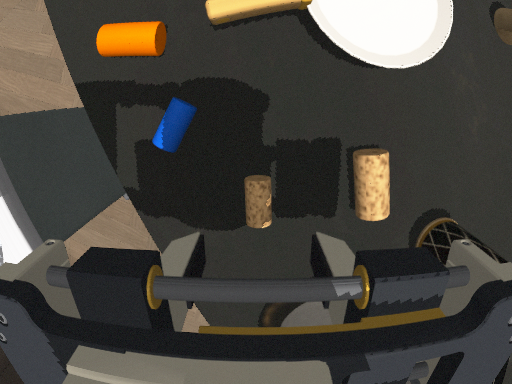

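```bash
python3 - <<'E'
from h import *
c=load('w2')
for uv in [(258,201),(258,180),(258,222)]: print(fish(c,uv,15).round(1))
E
```

```text
[ 440.9 -147.3   15. ]
[ 448.8 -130.1   15. ]
[ 432.7 -165.3   15. ]
```

carry_out(motion=[[0.3,0,-1,25,0],[0.3,0,-1,45,0],[0.3,0,-1,59,0],[0.3,0,-1,59,0],[0.6,0,-1,59,0],[0.9,0,-1,59,0],[0.9,0,-1,59,0],[0.9,0,-1,59,0]])

```text
time: 3.08
tool_pos: [440.0, -148.1, 4.7]
tcp_rot: [3.139, -0.004, 1.145]
contact_force: [0.3, 0.2, -0.5]
grip_width: 28.9
```

carry_out(motion=[[1,0,0,0,0],[1,0,0,0,0],[1,0,0,0,0],[1,0,0,-30,0],[1,0,0,-70,0],[1,0,0,-110,0],[1,0,0,-140,0],[1,0,0,-140,0]])

```text
time: 4.08
tool_pos: [440.8, -149.1, 146.8]
tcp_rot: [3.134, -0.004, 1.145]
contact_force: [-0.7, 0.4, -0.0]
grip_width: 0.6
```

```bash
python3 plan.py 480,80,145,120 444,306,145,174
```

```text
now [ 440.8 -149.1  146.8] yaw 65.62 grip 0.6 t 4.08 F [-0.7   0.44 -0.01]
480,80,145,120 -> [224.9 -58.8   2.1] spin -54.4
444,306,145,174 -> [ 415.9 -184.9    1.9] spin -108.4
```

The gripper shut to 0.6 mm, so it isn't holding the cork. I'll look again.

```bash
python3 - <<'E'
from h import *
c=cap('wrist','w3');c=cap('top','t3')
cv2.imwrite('pics/t3c.png',cv2.resize(c['color'][135:255,190:410,::-1],None,fx=3,fy=3))
E
```

```text
(no output)
```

View pics/w3.png

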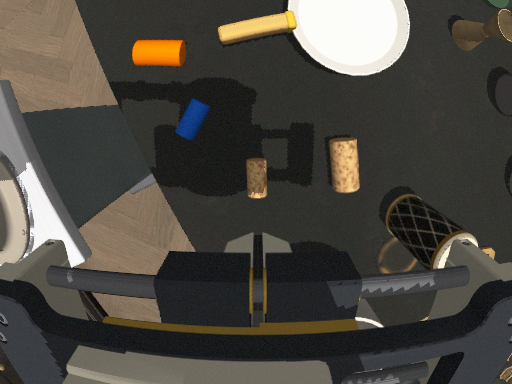

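View pics/t3c.png

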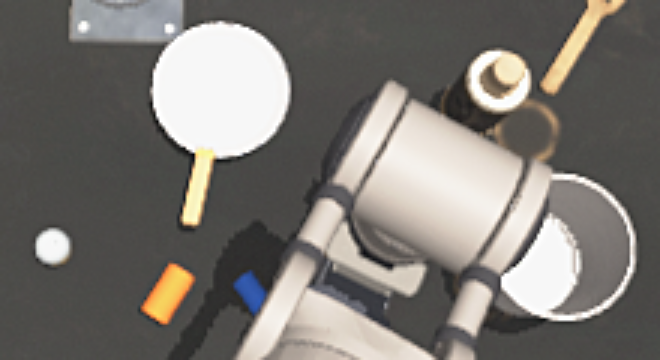

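```bash
python3 - <<'E'
from h import *
c=load('w3'); hsv=cv2.cvtColor(c['color'],cv2.COLOR_RGB2HSV); m=((hsv[:,:,1]>70)&(hsv[:,:,2]>70)).astype(np.uint8)
m[:145]=0;m[210:]=0;m[:,:235]=0;m[:,285:]=0
n,l,s,ce=cv2.connectedComponentsWithStats(m);k=1+np.argmax(s[1:,4]);v,u=np.nonzero(l==k)
P=np.array([fish(c,(a,b),14)[:2] for a,b in zip(u,v)]).astype(np.float32);r=cv2.minAreaRect(P);print(r,P.mean(0))
T=np.linalg.inv(c['camera_from_world']);print(T[:3,3])
d=c['depth'];print(d[175,257],d[175,300])
E
python3 plan.py 440,-148,4,65
```

```text
((439.95208740234375, -148.5142822265625), (47.43204879760742, 22.6841983795166), 65.94339752197266) [ 440.66296 -148.02203]
[473.95608327 -71.95209042 344.12218684]
330.15454 352.63568
now [ 439.1 -148.3  144.3] yaw 65.62 grip 0.5 t 4.17 F [-0.22 -0.41  0.39]
440,-148,4,65 -> [1.000e-01 4.000e-01 1.403e+02] spin 0.6
```

The cork hasn't moved: (440,-148), axis 66°. The pads probably closed only on its upper half, so I'll retry lower and check the width before lifting.

carry_out(motion=[[0.4,0,0,0,0],[0.4,0,0,0,0],[0.4,0,0,0,0],[0.4,0,0,0,0],[0.4,0,0,50,0],[0.4,0,0,90,0],[0.4,0,0,120,0],[0.4,0,0,136,0],[0.4,0,0,142,0],[0.4,0,0,142,0]])

```text
time: 5.42
tool_pos: [439.7, -147.9, 2.3]
tcp_rot: [3.14, -0.004, 1.145]
contact_force: [0.8, -0.3, 0.4]
grip_width: 55.3
```

```bash
python3 plan.py 440,-148,1.5,65.5; python3 - <<'E'
from h import *
c=cap('scene','s4'); cv2.imwrite('pics/s4.png',cv2.resize(c['color'][150:310,220:420,::-1],None,fx=4,fy=4))
E
```

```text
now [ 439.7 -147.9    2.3] yaw 65.62 grip 55.3 t 5.42 F [ 0.77 -0.3   0.38]
440,-148,1.5,65.5 -> [0.1 0.3 0.8] spin 0.1
```

View pics/s4.png

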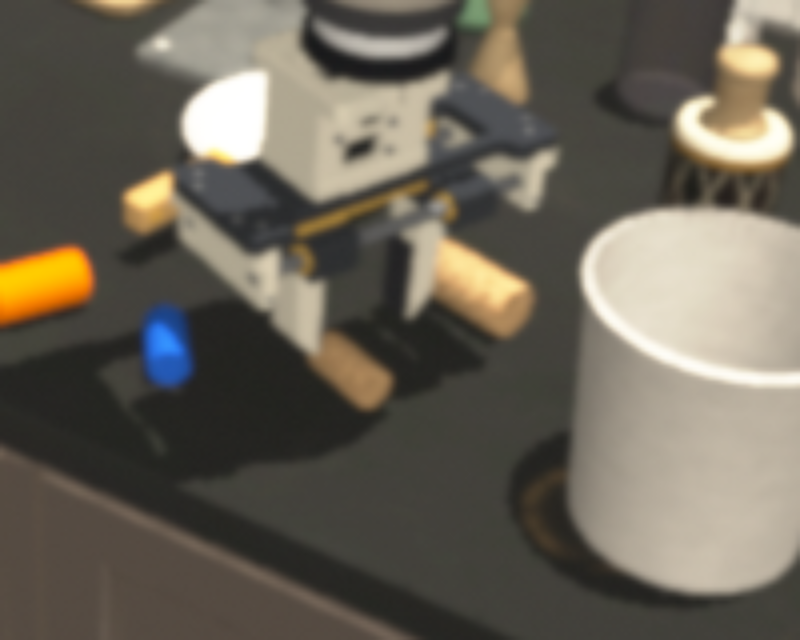

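```bash
python3 - <<'E'
from h import *
c=load('s4')
im=cv2.imread('pics/s4.png')
a=np.radians(66)
for P,col in [((440,-148,0),(0,0,255)),((440+20*np.cos(a),-148+20*np.sin(a),12),(0,255,0)),((440-20*np.cos(a),-148-20*np.sin(a),12),(0,255,0)),((440+28*np.sin(a),-148-28*np.cos(a),2),(255,0,0)),((440-28*np.sin(a),-148+28*np.cos(a),2),(255,0,0))]:
    u=proj(c,P); q=((u-[220,150])*4).astype(int); print(P,q); cv2.circle(im,tuple(int(x) for x in q),5,col,-1)
cv2.imwrite('pics/s4b.png',im)
w=world(c)
for (u,v) in [(372,395),(345,365),(330,340)]: print(w[150+v//4,220+u//4])
E
```

```text
(440, -148, 0) [344 383]
(np.float64(448.134732861516), np.float64(-129.72909084714797), 12) [323 346]
(np.float64(431.865267138484), np.float64(-166.27090915285203), 12) [369 386]
(np.float64(465.5792728139928), np.float64(-159.3886260061224), 2) [386 363]
(np.float64(414.4207271860072), np.float64(-136.6113739938776), 2) [303 398]
[ 432.44342306 -167.51463175    8.45612659]
[ 430.91319721 -150.61740327   20.58725186]
[ 441.60591161 -134.999758     22.89298429]
```

View pics/s4b.png

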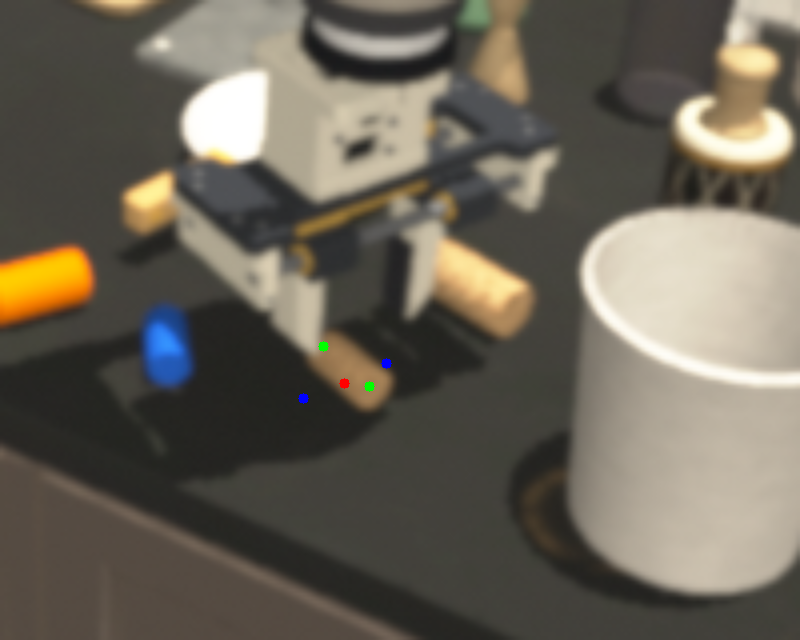

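```bash
python3 - <<'E'
from h import *
c=load('s4'); w=world(c)
for (u,v) in [(315,345),(312,335),(310,320),(305,350),(290,335),(285,320),(300,300),(318,300),(410,312),(405,305),(420,300),(415,290),(395,290)]: print((u,v),w[150+v//4,220+u//4].round(1))
E
```

```text
(315, 345) [ 405.4 -143.6   47. ]
(312, 335) [ 404.7 -143.4   55. ]
(310, 320) [ 402.8 -141.6   63.1]
(305, 350) [ 401.2 -141.3   46.1]
(290, 335) [ 396.8 -133.8   55.8]
(285, 320) [ 396.2 -131.3   62.7]
(300, 300) [ 396.7 -139.2   78.3]
(318, 300) [ 403.5 -144.8   76.5]
(410, 312) [ 463.9 -169.4   42.4]
(405, 305) [ 459.5 -168.5   50. ]
(420, 300) [ 533.7 -146.5   -1.6]
(415, 290) [nan nan nan]
(395, 290) [ 463.9 -158.8   53.7]
```

```bash
python3 - <<'E'
from h import *
c=load('s4'); w=world(c); 
# all points near TCP column
m=(np.abs(w[:,:,0]-440)<70)&(np.abs(w[:,:,1]+148)<70)&(w[:,:,2]>28)&(w[:,:,2]<300)
P=w[m]; print(len(P), np.percentile(P[:,2],[0,1,3,5,10,50]).round(1))
h,e=np.histogram(P[:,2],bins=range(28,200,8)); print(list(zip(e,h)))
c=load('scene0'); w=world(c)
m=(np.hypot(w[:,:,0]-178,w[:,:,1]+494)<110)&(w[:,:,2]>150)
P=w[m]; print(len(P),np.percentile(P[:,2],[0,1,3,5,10,50]).round(1)); v,u=np.nonzero(m); k=np.argsort(P[:,2])[:8]
print([(u[i],v[i],P[i].round(1)) for i in k])
# static check: known heights
w=world(load('s4')); print('bucket rim max z',np.nanmax(w[200:240,365:410,2]), 'table',w[300,300],w[290,330])
c=load('w3');T=np.linalg.inv(c['camera_from_world']);print('w3 cam',T[:3,3],'tcp 144.3')
c=load('w2');T=np.linalg.inv(c['camera_from_world']);print('w2 cam',T[:3,3],'tcp 63.5',c['depth'][100,100:330:40])
E
```

```text
5047 [ 40.9  51.2  62.9  73.7 111.7 178.6]
[(np.int64(28), np.int64(0)), (np.int64(36), np.int64(12)), (np.int64(44), np.int64(43)), (np.int64(52), np.int64(72)), (np.int64(60), np.int64(77)), (np.int64(68), np.int64(69)), (np.int64(76), np.int64(85)), (np.int64(84), np.int64(66)), (np.int64(92), np.int64(31)), (np.int64(100), np.int64(19)), (np.int64(108), np.int64(117)), (np.int64(116), np.int64(239)), (np.int64(124), np.int64(325)), (np.int64(132), np.int64(105)), (np.int64(140), np.int64(277)), (np.int64(148), np.int64(550)), (np.int64(156), np.int64(183)), (np.int64(164), np.int64(145)), (np.int64(172), np.int64(145)), (np.int64(180), np.int64(125)), (np.int64(188), np.int64(75))]
11753 [225.2 242.9 261.8 297.6 308.2 355.4]
[(np.int64(432), np.int64(316), array([ 151.7, -450.6,  225.2])), (np.int64(434), np.int64(314), array([ 154.8, -451.8,  226.5])), (np.int64(433), np.int64(315), array([ 152.4, -451.3,  226.6])), (np.int64(434), np.int64(315), array([ 152.4, -452.3,  227.3])), (np.int64(431), np.int64(315), array([ 149.9, -449.4,  227.7])), (np.int64(432), np.int64(315), array([ 149.9, -450.4,  228.3])), (np.int64(431), np.int64(314), array([ 150.1, -449.1,  229. ])), (np.int64(431), np.int64(313), array([ 151.4, -448.6,  229.2]))]
bucket rim max z 140.00989709733278 table [ 344.99353369 -189.57264332  -58.07328801] [ 3.47605340e+02 -2.49082250e+02  5.44763547e-02]
w3 cam [473.95608327 -71.95209042 344.12218684] tcp 144.3
w2 cam [474.61166577 -71.92049023 260.52353862] tcp 63.5 [243.99068 246.2403  233.34242 246.89325 246.75629 246.7394 ]
```

The fingertips physically end about 38 mm above the reported TCP. Depth shows z≈41 here against 2.3 reported, and 225 against 187 at the start. In xy they agree. So I'll correct z by +38 in my planning and feel for the counter carefully.

```bash
sed -i "s/^yaw0=/p0=p0+[0,0,38.]\nyaw0=/" plan.py; python3 plan.py 440,-148,10,65.5 440,-148,3,65.5
```

```text
now [ 440.  -148.1   40.7] yaw 65.62 grip 55.2 t 5.47 F [-0.14  0.02 -0.22]
440,-148,10,65.5 -> [-0.  -0.1 30.7] spin 0.1
440,-148,3,65.5 -> [-0.1 -0.1 37.7] spin 0.1
```

carry_out(motion=[[0.4,0,0,10,0],[0.4,0,0,20,0],[0.4,0,0,28,0],[0.4,0,0,32,0],[0.4,0,0,32,0]])

```text
time: 6.1
tool_pos: [439.9, -147.9, -29.6]
tcp_rot: [3.14, -0.004, 1.145]
contact_force: [-0.0, 0.7, -0.8]
grip_width: 54.9
```

```bash
python3 plan.py 440,-148,3,65.5; python3 - <<'E'
from h import *
c=cap('scene','s5'); w=world(c)
m=(np.abs(w[:,:,0]-440)<70)&(np.abs(w[:,:,1]+148)<70)&(w[:,:,2]<200)
cv2.imwrite('pics/s5.png',cv2.resize(c['color'][170:270,250:390,::-1],None,fx=5,fy=5))
E
```

```text
now [ 439.9 -147.9    8.4] yaw 65.62 grip 54.9 t 6.1 F [-0.02  0.7  -0.83]
440,-148,3,65.5 -> [-0.1  0.2  5.4] spin 0.1
```

View pics/s5.png

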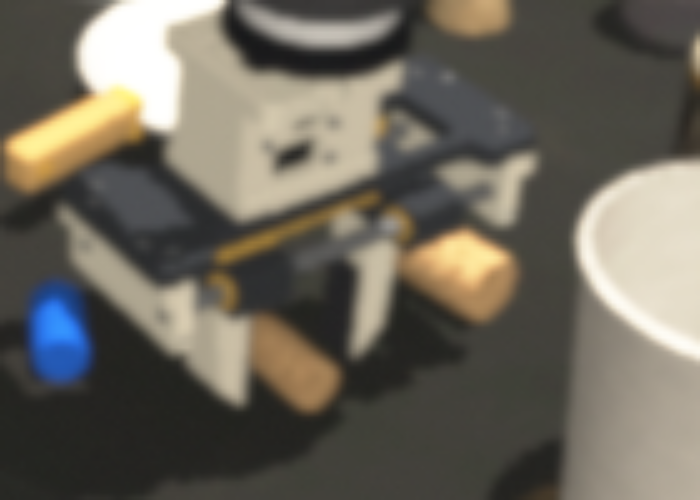

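The fingers now straddle the cork, tip about 8 mm up. I'll go down 5 mm more and close.

carry_out(motion=[[0.4,0,0,3,0],[0.4,0,0,5,0],[0.8,0,0,5,0],[1,0,0,5,0],[1,0,0,5,0],[1,0,0,5,0],[1,0,0,5,0],[1,0,0,5,0],[1,0,0,5,0],[1,0,0,5,0]])

```text
time: 7.4
tool_pos: [440.1, -148.0, -34.3]
tcp_rot: [3.139, -0.004, 1.145]
contact_force: [-0.3, 0.5, 0.3]
grip_width: 23.1
```

carry_out(motion=[[1,0,0,-30,0],[1,0,0,-75,0],[1,0,0,-115,0],[1,0,0,-127,-10],[1,0,0,-127,-20],[1,0,0,-127,-30],[1,0,0,-127,-40],[1,0,0,-127,-50],[1,0,0,-127,-54],[1,0,0,-127,-54]])

```text
time: 8.65
tool_pos: [439.5, -148.2, 92.6]
tcp_rot: [3.137, -0.0, 2.087]
contact_force: [-0.3, 1.1, -0.4]
grip_width: 23.1
```

```bash
python3 plan.py 432,60,130,170 444,250,130,174 444.5,306,130,174
```

```text
now [ 439.5 -148.2  130.6] yaw 119.58 grip 23.1 t 8.65 F [-0.27  1.1  -0.38]
432,60,130,170 -> [184.8  96.3   1.1] spin -50.4
444,250,130,174 -> [344.1 200.5   1.6] spin -54.4
444.5,306,130,174 -> [392.6 228.6   1.8] spin -54.4
```

carry_out(motion=[[1,37,19,0,-10],[1,74,38,0,-20],[1,111,58,0,-30],[1,148,77,0,-40],[1,185,96,0,-50],[1,225,122,0,-54],[1,265,148,0,-54],[1,305,174,0,-54],[1,345,200,0,-54],[1,375,218,0,-54]])

```text
time: 9.9
tool_pos: [443.7, 287.5, 93.6]
tcp_rot: [3.138, 0.003, 3.029]
contact_force: [-0.5, -0.5, -0.2]
grip_width: 23.1
```

```bash
python3 plan.py 444.5,306,130,174 444.5,306,27,174; python3 - <<'E'
from h import *
c=cap('wrist','w6')
E
```

```text
now [443.7 287.5 131.6] yaw 173.54 grip 23.1 t 9.9 F [-0.48 -0.52 -0.22]
444.5,306,130,174 -> [ 1.3 18.5  1.6] spin -0.5
444.5,306,27,174 -> [  1.7  18.2 104.6] spin -0.5
```

View pics/w6.png

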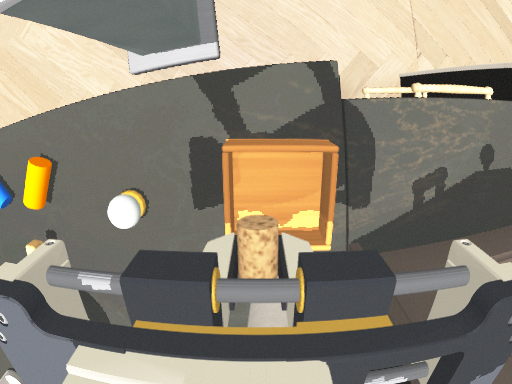

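```bash
python3 - <<'E'
from h import *
c=load('w6')
for uv in [(222,142),(338,141),(332,248),(280,141)]: print(fish(c,uv,45).round(1))
c=load('top0')
for uv in [(139,197),(174,201),(169,235),(135,230)]: print(onplane(c,uv,45).round(1))
E
```

```text
[388.7 264.7  45. ]
[398.2 362.   45. ]
[499.  353.2  45. ]
[393.5 312.7  45. ]
[499.1 354.4  45. ]
[489.1 248.1  45. ]
[386.9 257.5  45. ]
[399.7 359.6  45. ]
```

carry_out(motion=[[1,1,19,0,-0.5],[1,1,20,20,-0.5],[1,1,20,50,-0.5],[1,1,20,80,-0.5],[1,1,20,102,-0.5],[1,1,20,104,-0.5],[1,1,20,104,-0.5],[0.6,1,20,104,-0.5],[0.6,1,20,104,-0.5],[0.6,1,20,104,-0.5]])

```text
time: 11.2
tool_pos: [445.8, 311.4, -9.7]
tcp_rot: [3.136, 0.005, 3.038]
contact_force: [-0.1, -0.3, -0.0]
grip_width: 36.7
```

carry_out(motion=[[0.6,0,0,0,0],[0.6,0,0,-30,0],[0.6,0,0,-70,0],[0.5,0,0,-105,0],[0.4,0,0,-105,0]])

```text
time: 11.82
tool_pos: [447.0, 311.7, 98.1]
tcp_rot: [3.132, 0.01, 3.038]
contact_force: [-0.2, 0.4, -0.1]
grip_width: 51.1
```

```bash
python3 plan.py 446,149,130,150 446,149,60,150 446,149,10,150; python3 - <<'E'
from h import *
c=cap('wrist','w7')
E
```

```text
now [447.  311.7 136.1] yaw 174.09 grip 51.1 t 11.82 F [-0.16  0.4  -0.14]
446,149,130,150 -> [ -15.7 -162.     4.8] spin 24.1
446,149,60,150 -> [ -15.  -162.7   74.8] spin 24.1
446,149,10,150 -> [ -14.5 -163.1  124.8] spin 24.1
```

View pics/w7.png

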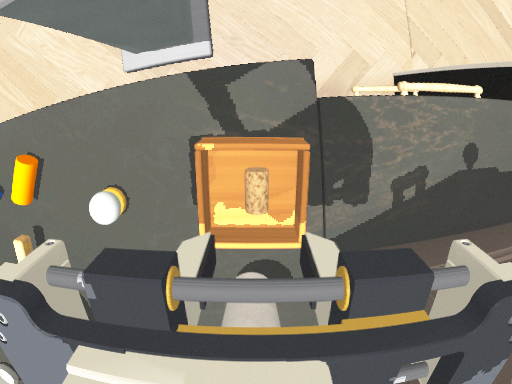

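The cork lies in the middle of the box at (257,190), let go. Next is the ball.

carry_out(motion=[[0.3,-2,-22,0,5],[0.3,-4,-55,2,10],[0.3,-8,-90,3,15],[0.3,-12,-125,5,20],[0.3,-15,-150,10,24],[0.3,-15,-162,20,24],[0.3,-15,-162,35,24],[0.3,-15,-162,35,24],[0.3,-15,-162,35,24]])

```text
time: 13.0
tool_pos: [444.2, 149.1, 59.9]
tcp_rot: [3.132, 0.003, 2.621]
contact_force: [0.7, -0.5, -0.0]
grip_width: 64.5
```

```bash
python3 plan.py 446,149,60,150 446,149,10,150; python3 - <<'E'
from h import *
c=cap('wrist','w8')
g=cv2.cvtColor(c['color'],cv2.COLOR_RGB2GRAY); print(bot.get_obs()['tcp_rot'])
E
```

```text
now [444.2 149.1  97.9] yaw 150.17 grip 64.5 t 13.0 F [ 0.66 -0.53 -0.05]
446,149,60,150 -> [-1.5  0.5 38. ] spin 0.2
446,149,10,150 -> [-1.4  0.  88. ] spin 0.2
[3.13197668 0.00328968 2.6207436 ]
```

View pics/w8.png

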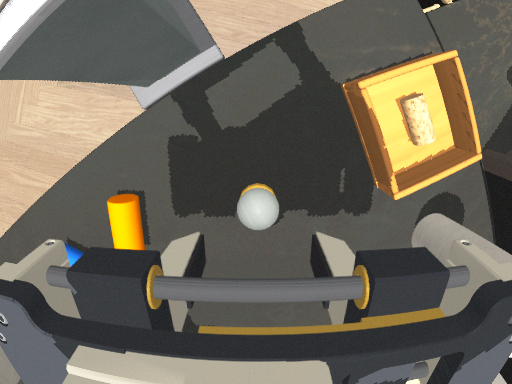

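```bash
python3 - <<'E'
from h import *
c=load('w8'); hsv=cv2.cvtColor(c['color'],cv2.COLOR_RGB2HSV); m=((hsv[:,:,1]<40)&(hsv[:,:,2]>90)).astype(np.uint8)
m[:175]=0;m[232:]=0;m[:,:232]=0;m[:,285:]=0
n,l,s,ce=cv2.connectedComponentsWithStats(m);k=1+np.argmax(s[1:,4]);v,u=np.nonzero(l==k);(x,y),r=cv2.minEnclosingCircle(np.stack([u,v],1).astype(np.float32));print(x,y,r,fish(c,(x,y),22).round(1))
E
python3 plan.py 446,149,60,150
```

```text
255.59498596191406 210.16226196289062 23.754796981811523 [447.2 146.3  22. ]
now [444.4 149.1  98.2] yaw 150.16 grip 64.2 t 13.05 F [-0.22 -0.41  0.35]
446,149,60,150 -> [-1.3  0.4 38.2] spin 0.2
```

carry_out(motion=[[0.3,-2,0,25,0],[0.3,-2,0,50,0],[0.3,-2,0,72,0],[0.3,-2,0,84,0],[0.3,-2,0,88,0],[0.3,-2,0,88,0],[0.5,-2,0,88,0],[0.8,-2,0,88,0],[1,-2,0,88,0],[1,-2,0,88,0]])

```text
time: 14.3
tool_pos: [447.0, 148.7, -27.6]
tcp_rot: [3.132, 0.004, 2.621]
contact_force: [-0.3, 0.1, 0.3]
grip_width: 34.1
```

carry_out(motion=[[1,0,0,0,0],[1,0,0,0,0],[1,0,0,0,0]])

```text
time: 14.68
tool_pos: [447.0, 148.7, -27.6]
tcp_rot: [3.132, 0.004, 2.621]
contact_force: [0.2, 0.3, -0.1]
grip_width: 34.4
```

carry_out(motion=[[1,0,0,-10,0],[1,0,0,-30,0],[1,0,0,-60,0],[1,0,0,-90,0],[1,0,0,-110,0],[1,0,0,-110,0]])

```text
time: 15.42
tool_pos: [447.1, 148.1, 84.1]
tcp_rot: [3.129, 0.007, 2.621]
contact_force: [-0.0, 0.2, -1.6]
grip_width: 34.6
```

```bash
python3 plan.py 560,40,120,150 610,-18,120,150; python3 - <<'E'
from h import *
c=cap('wrist','w9')
c=cap('top','t9')
E
```

```text
now [447.1 148.1 122.1] yaw 150.16 grip 34.6 t 15.43 F [-0.03  0.15 -1.64]
560,40,120,150 -> [-151.7  -37.7    2.6] spin 0.2
610,-18,120,150 -> [-223.9  -63.1    2.8] spin 0.2
```

View pics/w9.png

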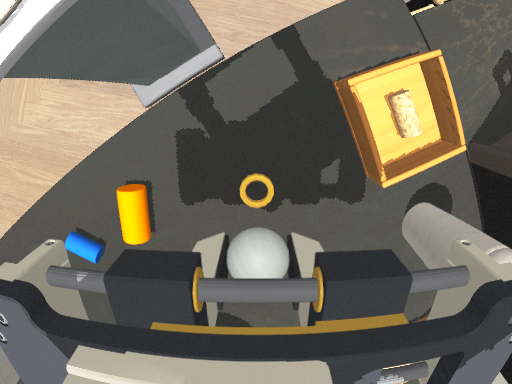

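The ball is held at (258,255) and the ring is left empty at (257,190). Before placing it in the dish, I'll check the clearance to the scale behind.

```bash
python3 - <<'E'
from h import *
w=world(load('top0'))
for v in range(68,150,8): print(v,[tuple(np.nan_to_num(w[v,u]).astype(int)) for u in range(208,300,12)])
E
python3 plan.py 560,40,120,172 610,-18,120,172
```

```text
68 [(np.int64(939), np.int64(167), np.int64(2)), (np.int64(805), np.int64(101), np.int64(278)), (np.int64(943), np.int64(89), np.int64(-3)), (np.int64(944), np.int64(49), np.int64(-3)), (np.int64(854), np.int64(8), np.int64(181)), (np.int64(847), np.int64(-24), np.int64(197)), (np.int64(943), np.int64(-68), np.int64(2)), (np.int64(945), np.int64(-108), np.int64(-1))]
76 [(np.int64(912), np.int64(167), np.int64(-1)), (np.int64(789), np.int64(102), np.int64(265)), (np.int64(809), np.int64(73), np.int64(223)), (np.int64(914), np.int64(48), np.int64(0)), (np.int64(856), np.int64(8), np.int64(125)), (np.int64(844), np.int64(-26), np.int64(152)), (np.int64(917), np.int64(-69), np.int64(-1)), (np.int64(918), np.int64(-108), np.int64(-2))]
84 [(np.int64(885), np.int64(166), np.int64(-3)), (np.int64(888), np.int64(127), np.int64(-6)), (np.int64(788), np.int64(73), np.int64(219)), (np.int64(885), np.int64(48), np.int64(3)), (np.int64(855), np.int64(8), np.int64(71)), (np.int64(844), np.int64(-27), np.int64(96)), (np.int64(890), np.int64(-69), np.int64(-4)), (np.int64(890), np.int64(-108), np.i
[... 2442 characters left out ...]
np.int64(-2)), (np.int64(697), np.int64(-32), np.int64(2)), (np.int64(699), np.int64(-71), np.int64(-1)), (np.int64(700), np.int64(-109), np.int64(-2))]
148 [(np.int64(668), np.int64(157), np.int64(0)), (np.int64(665), np.int64(118), np.int64(11)), (np.int64(666), np.int64(80), np.int64(10)), (np.int64(666), np.int64(42), np.int64(12)), (np.int64(665), np.int64(4), np.int64(20)), (np.int64(664), np.int64(-32), np.int64(26)), (np.int64(671), np.int64(-71), np.int64(4)), (np.int64(674), np.int64(-109), np.int64(-3))]
now [445.7 147.9 120.1] yaw 150.15 grip 34.2 t 15.53 F [-0.11 -0.33 -0.97]
560,40,120,172 -> [-152.8  -36.7    0.3] spin -21.8
610,-18,120,172 -> [-225.1  -62.1    0.3] spin -21.8
```

carry_out(motion=[[1,-23,-6,0,-2],[1,-52,-13,0,-5],[1,-82,-20,0,-8],[1,-112,-28,0,-11],[1,-142,-35,0,-14],[1,-170,-45,0,-17],[1,-198,-54,0,-20],[1,-216,-59,0,-21.8],[1,-225,-62,0,-21.8],[1,-225,-62,0,-21.8]])

```text
time: 16.77
tool_pos: [609.5, -18.0, 81.3]
tcp_rot: [3.134, 0.005, 3.0]
contact_force: [-0.2, 0.6, -0.8]
grip_width: 34.5
```

```bash
python3 plan.py 610,-18,60,172 610,-18,25,172; python3 - <<'E'
from h import *
c=cap('wrist','w10')
print(bot.get_obs()['tcp_rot'])
E
```

```text
now [609.5 -18.  119.3] yaw 171.88 grip 34.5 t 16.77 F [-0.17  0.56 -0.81]
610,-18,60,172 -> [-0.2 -0.4 59.3] spin -0.1
610,-18,25,172 -> [-0.  -0.7 94.3] spin -0.1
[3.13362963 0.00495869 3.00059843]
```

View pics/w10.png

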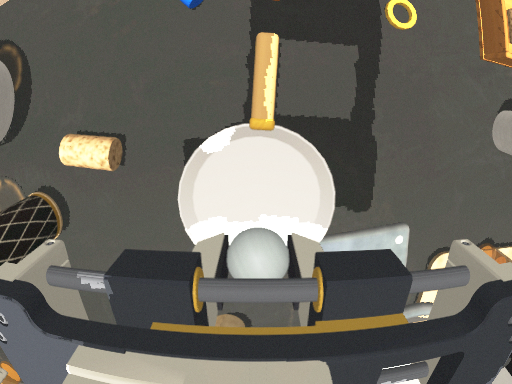

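```bash
python3 - <<'E'
from h import *
from scipy.optimize import least_squares
c=load('w10')
hsv=cv2.cvtColor(c['color'],cv2.COLOR_RGB2HSV); m=((hsv[:,:,1]<60)&(hsv[:,:,2]>110)).astype(np.uint8)
P=[]
for v in range(140,222,4):
    r=np.nonzero(m[v,165:345])[0]; P+= [(165+r[0]-.5,v),(165+r[-1]+.5,v)] 
for u in list(range(200,250,5))+list(range(278,310,5)):
    r=np.nonzero(m[110:200,u])[0]; P.append((u,110+r[0]-.5))
W=np.array([fish(c,p,34)[:2] for p in P])
f=lambda q:np.hypot(W[:,0]-q[0],W[:,1]-q[1])-q[2]
s=least_squares(f,[610,-18,70],loss='soft_l1',f_scale=1.); print(s.x,np.abs(s.fun).max())
for uv in [(266,36),(262,122)]: print(fish(c,uv,44).round(1))
E
```

```text
[611.00252273 -18.58407421  70.16780552] 0.5669550808939192
[474.2   8.9  44. ]
[541.6  -3.9  44. ]
```

The dish is empty and centred at (611,-18.5), with the handle at about 168.7°. I'll lower the ball and release it.

carry_out(motion=[[1,-1.5,-1,25,0],[1,-1.5,-1,50,0],[1,-1.5,-1,72,0],[1,-1.5,-1,86,0],[1,-1.5,-1,93,0],[1,-1.5,-1,93,0],[1,-1.5,-1,93,0],[0.57,-1.5,-1,93,0],[0.5,-1.5,-1,93,0],[0.5,-1.5,-1,93,0]])

```text
time: 18.08
tool_pos: [611.3, -18.1, -11.3]
tcp_rot: [3.134, 0.005, 3.001]
contact_force: [-0.6, 0.8, 0.3]
grip_width: 45.7
```

carry_out(motion=[[0.5,0,0,0,0],[0.5,0,0,0,0],[0.5,0,0,-20,0],[0.5,0,0,-55,0],[0.5,0,0,-90,0],[0.5,0,0,-100,0],[0.5,0,0,-100,0]])

```text
time: 18.95
tool_pos: [610.7, -18.8, 88.7]
tcp_rot: [3.134, 0.006, 3.001]
contact_force: [-0.2, -0.4, 0.4]
grip_width: 45.9
```

```bash
python3 plan.py 513,1,120,168.7 513,1,14,168.7;  python3 - <<'E'
from h import *
c=cap('wrist','w11')
print(bot.get_obs()['tcp_rot'])
E
```

```text
now [610.7 -18.8 126.7] yaw 171.92 grip 45.9 t 18.95 F [-0.23 -0.44  0.44]
513,1,120,168.7 -> [99.6  5.8  6.2] spin 3.2
513,1,14,168.7 -> [100.2   5.  112.2] spin 3.2
[3.13360077 0.00388468 3.00054791]
```

View pics/w11.png

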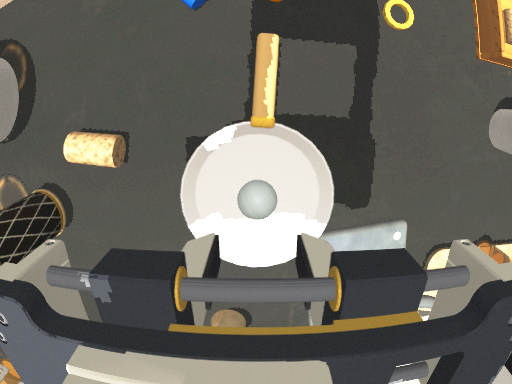

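The ball rests in the middle of the dish at (257,200), let go. Next I'll move above the handle.

carry_out(motion=[[0.5,20,1,0,1],[0.5,45,3,0,2],[0.5,70,4,0,3],[0.5,90,5,0,3.2],[0.5,95,6,10,3.2],[0.5,95,6,25,3.2],[0.5,95,6,45,3.2],[0.5,95,6,45,3.2],[0.5,95,6,45,3.2]])

```text
time: 20.12
tool_pos: [517.5, 0.8, 42.1]
tcp_rot: [3.133, 0.003, 2.945]
contact_force: [-0.3, -0.1, -0.0]
grip_width: 45.8
```

```bash
python3 plan.py 517.8,0.1,70,168.7 517.8,0.1,14,168.7;  python3 - <<'E'
from h import *
c=cap('wrist','w12')
print(bot.get_obs()['tcp_rot'])
E
```

```text
now [517.5   0.8  80.1] yaw 168.72 grip 45.8 t 20.12 F [-0.32 -0.11 -0.  ]
517.8,0.1,70,168.7 -> [-0.4 -0.7 10.1] spin 0.0
517.8,0.1,14,168.7 -> [-0.2 -1.2 66.1] spin 0.0
[3.13336325 0.00403174 2.94459245]
```

View pics/w12.png

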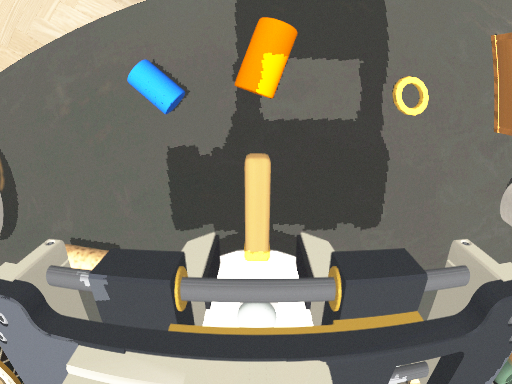

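The handle sits centred between the fingers at column 257, parallel to the tool's x. I'll descend and close gently.

carry_out(motion=[[0.5,0,-1,20,0],[0.5,0,-1,40,0],[0.5,0,-1,56,0],[0.5,0,-1,64,0],[0.5,0,-1,66,0],[0.5,0,-1,66,0],[0.6,0,-1,66,0],[0.65,0,-1,66,0],[0.7,0,-1,66,0],[0.75,0,-1,66,0]])

```text
time: 21.42
tool_pos: [517.9, 0.3, -23.4]
tcp_rot: [3.133, 0.004, 2.945]
contact_force: [-0.1, -0.2, 0.5]
grip_width: 24.2
```

carry_out(motion=[[0.8,0,0,0,0],[0.85,0,0,0,0],[0.9,0,0,0,0],[1,0,0,0,0],[1,0,0,0,0],[1,0,0,0,0],[1,0,0,0,0]])

```text
time: 22.3
tool_pos: [517.9, 0.3, -23.4]
tcp_rot: [3.133, 0.004, 2.945]
contact_force: [-0.1, -1.1, -0.5]
grip_width: 17.5
```

```bash
python3 - <<'E'
from h import *
c=cap('wrist','w13');c=cap('scene','s13')
cv2.imwrite('pics/s13c.png',cv2.resize(c['color'][130:260,190:390,::-1],None,fx=4,fy=4))
print(bot.get_obs()['tcp_rot'])
E
python3 plan.py
```

```text
[3.13341419 0.00417494 2.94465771]
now [5.179e+02 3.000e-01 1.460e+01] yaw 168.72 grip 17.9 t 22.4 F [-0.59 -1.66 -0.04]
```

View pics/w13.png

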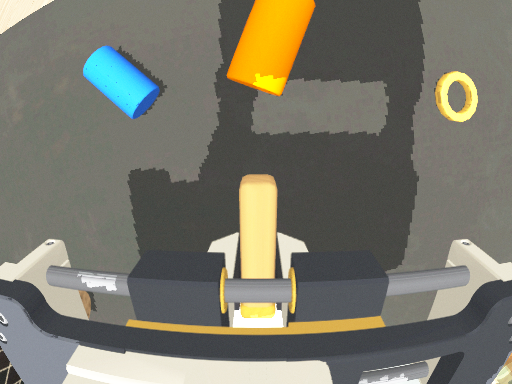

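View pics/s13c.png

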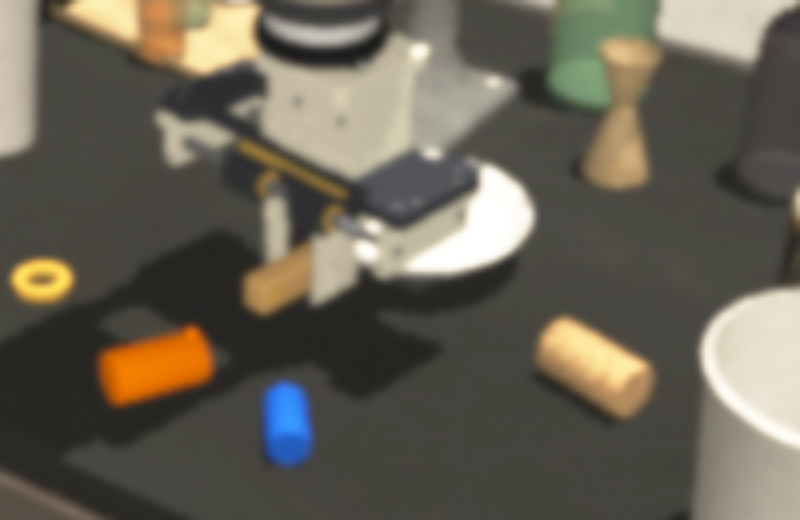

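carry_out(motion=[[1,0,0,-1,0],[1,0,0,-2,0],[1,0,0,-4,0],[1,0,0,-6,0],[1,0,0,-8,0],[1,0,0,-10,0],[1,0,0,-10,0]])

```text
time: 23.28
tool_pos: [518.0, 0.2, -13.2]
tcp_rot: [3.133, 0.005, 2.945]
contact_force: [0.4, -0.2, -2.4]
grip_width: 18.0
```

```bash
cat > chk.py <<'E'
import sys
from h import *
n=sys.argv[1]
c=cap('top','t'+n); w=world(c); hsv=cv2.cvtColor(c['color'],cv2.COLOR_RGB2HSV)
o=bot.get_obs(); print('grip',o['grip_width'].round(1) if hasattr(o['grip_width'],'round') else o['grip_width'],o['tool_pos'].round(1),o['tcp_rot'].round(4),'F',o['contact_force'].round(2),'t',o['time'])
s=cap('scene','s'+n)
im=np.hstack([cv2.resize(c['color'][100:230,180:330],(450,390),interpolation=cv2.INTER_CUBIC),cv2.resize(s['color'][110:240,220:345],(350,364)) .repeat(1,0) if 0 else cv2.resize(s['color'][100:230,230:346],(348,390),interpolation=cv2.INTER_CUBIC)])
cv2.imwrite('pics/c'+n+'.png',im[:,:,::-1])
# plane fit of inner dish from scene+top points
zt=o['tool_pos'][2]+38+6
for nm,cc in(('top',c),('scene',s)):
    W=world(cc); q=cv2.cvtColor(cc['color'],cv2.COLOR_RGB2HSV)
    m=(np.hypot(W[:,:,0]-611,W[:,:,1]+18.5)<56)&(np.hypot(W[:,:,0]-611,W[:,:,1]+18.5)>26)&(abs(W[:,:,2]-zt)<35)&(q[:,:,1]<60)
    P=W[m]
    if len(P)<50: print(nm,len(P)); continue
    r=np.hypot(P[:,0]-611,P[:,1]+18.5); A=np.c_[P[:,0]-611,P[:,1]+18.5,r,np.ones(len(P))]
    x,*_=np.linalg.lstsq(A,P[:,2],rcond=None); res=P[:,2]-A@x; k=abs(res)<8; x,*_=np.linalg.lstsq(A[k],P[k,2],rcond=None); print(nm,len(P),'slope x,y,cone,z0',x.round(3))
E
python3 chk.py 14
```

```text
grip 17.879354226734186 [ 5.179e+02  2.000e-01 -1.330e+01] [3.1334 0.0043 2.9446] F [-0.09  0.48 -2.57] t 23.325
top 196 slope x,y,cone,z0 [1.4000e-02 1.3000e-02 1.1000e-01 2.6774e+01]
scene 545 slope x,y,cone,z0 [ 0.365  0.053  0.026 16.946]
```

View pics/c14.png

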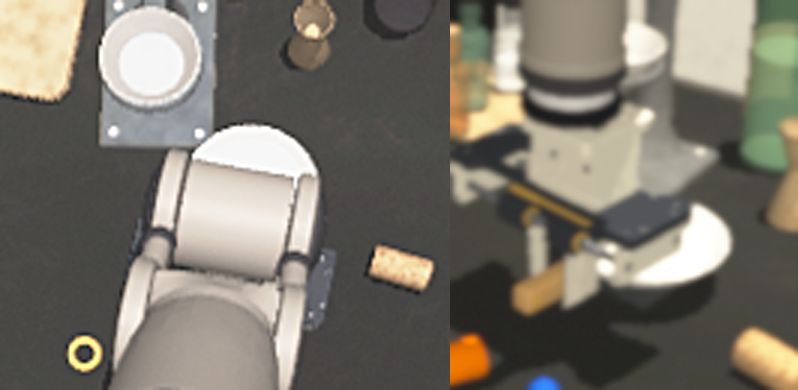

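The force reads about -2.4 N, which is the full weight of dish and ball, and the dish looks level. I'll continue straight up.

carry_out(motion=[[1,0,0,-2,0],[1,0,0,-5,0],[1,0,0,-9,0],[1,0,0,-14,0],[1,0,0,-20,0],[1,0,0,-26,0],[1,0,0,-31,0],[1,0,0,-35,0],[1,0,0,-38,0],[1,0,0,-40,0]])

```text
time: 24.62
tool_pos: [517.5, -0.1, 26.7]
tcp_rot: [3.133, 0.004, 2.945]
contact_force: [-0.0, -0.3, -1.8]
grip_width: 17.8
```

```bash
python3 chk.py 15
```

```text
grip 18.079145790629596 [ 5.177e+02 -1.000e-01  2.690e+01] [3.1334 0.0044 2.9447] F [-0.46  0.56 -2.82] t 24.675
top 176 slope x,y,cone,z0 [-8.0000e-03  1.4000e-02  1.4000e-01  6.6046e+01]
scene 215 slope x,y,cone,z0 [-1.000e-03 -5.000e-03  1.600e-01  6.461e+01]
```

View pics/c15.png

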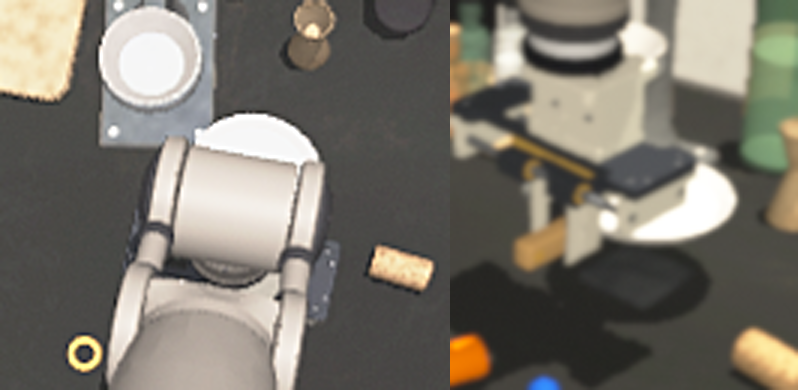

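The dish is level, with fitted slope around 0.01 and underside near 58 mm. I'll lift the rest of the way.

carry_out(motion=[[1,0,0,-2,0],[1,0,0,-6,0],[1,0,0,-13,0],[1,0,0,-22,0],[1,0,0,-32,0],[1,0,0,-42,0],[1,0,0,-51,0],[1,0,0,-57,0],[1,0,0,-60,0],[1,0,0,-61,0]])

```text
time: 25.98
tool_pos: [517.2, -0.5, 87.7]
tcp_rot: [3.133, 0.004, 2.945]
contact_force: [-0.5, 0.3, -2.3]
grip_width: 18.0
```

carry_out(motion=[[1,0,0,0,0],[1,0,0,0,0],[1,0,0,0,0]])

```text
time: 26.35
tool_pos: [517.1, -0.5, 87.6]
tcp_rot: [3.133, 0.004, 2.945]
contact_force: [1.1, -0.7, -2.2]
grip_width: 17.8
```

```bash
python3 chk.py 16; cat > arc.py <<'E'
import sys,numpy as np
from h import bot
from scipy.spatial.transform import Rotation as Rn
# arc.py z_true  th_end [deg handle direction now..end] fractions
o=bot.get_obs(); p0=o['tool_pos']; R=Rn.from_euler('xyz',o['tcp_rot']).as_matrix(); th=np.arctan2(R[1,0],R[0,0])
C=np.array([611,-18.5]); z=float(sys.argv[1])-38
print('th now',np.degrees(th).round(2),'r',np.hypot(*(p0[:2]-C)).round(1),'dir',np.degrees(np.arctan2(*(p0[:2]-C)[::-1])).round(1))
for a in sys.argv[2:]:
    t=np.radians(float(a)); p=np.array([*(C+95*np.array([np.cos(t),np.sin(t)])),z]); d=R.T@(p-p0); print(a,d.round(1),'spin',np.degrees(th-t).round(1))
E
python3 arc.py 125 168 166.5 164 161 158 155 152 149 146 143
```

```text
grip 18.02135383316081 [ 5.171e+02 -5.000e-01  8.760e+01] [3.1334 0.0039 2.9446] F [-0.86 -0.26 -1.62] t 26.4
top 132 slope x,y,cone,z0 [-3.00000e-03  9.00000e-03  1.51000e-01  1.26455e+02]
scene 231 slope x,y,cone,z0 [-1.00000e-03 -2.00000e-03  1.56000e-01  1.25452e+02]
th now 168.71 r 95.5 dir 169.2
168 [-0.5  1.9  0.7] spin 0.7
166.5 [-0.6  4.4  0.7] spin 2.2
164 [-0.9  8.5  0.7] spin 4.7
161 [-1.4 13.5  0.8] spin 7.7
158 [-2.2 18.4  0.8] spin 10.7
155 [-3.2 23.2  0.8] spin 13.7
152 [-4.6 28.   0.9] spin 16.7
149 [-6.1 32.8  0.9] spin 19.7
146 [-7.9 37.4  1. ] spin 22.7
143 [-9.9 41.9  1. ] spin 25.7
```

View pics/c16.png

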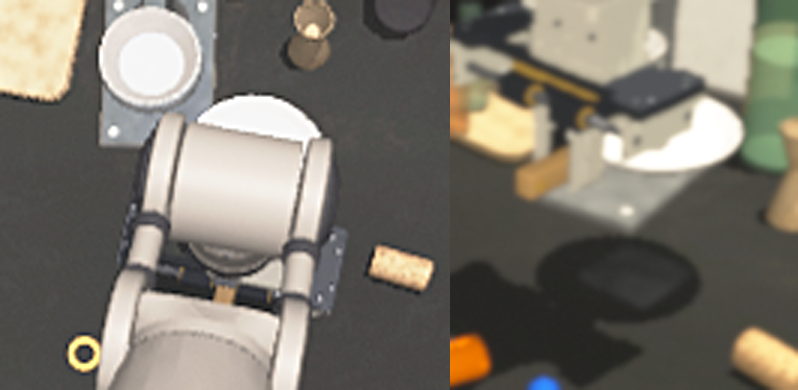

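The dish is 119 mm up and level (slopes under 0.01). I'll turn it about its own axis in three ramped arcs of 24°.

carry_out(motion=[[1,0,1.3,0,0.8],[1,-0.1,4.0,0,2.4],[1,-0.4,8.3,0,5],[1,-0.9,13.3,0,8],[1,-1.9,19.0,0,11.5],[1,-3.2,24.7,0,15],[1,-4.9,30.2,0,18.5],[1,-6.6,34.9,0,21.5],[1,-7.9,38.0,0,23.5],[1,-8.2,38.8,0,24]])

```text
time: 27.7
tool_pos: [532.9, 36.3, 88.0]
tcp_rot: [3.132, 0.0, 2.525]
contact_force: [-0.9, -0.7, -2.5]
grip_width: 17.8
```

```bash
python3 chk.py 17; python3 arc.py 125 144.7 120.7
```

```text
grip 17.940936867061126 [532.9  36.2  88. ] [3.1324e+00 3.0000e-04 2.5252e+00] F [ 0.43  0.62 -2.59] t 27.75
top 262 slope x,y,cone,z0 [-1.00000e-02 -5.00000e-03  1.35000e-01  1.26335e+02]
scene 391 slope x,y,cone,z0 [5.00000e-03 5.00000e-03 1.71000e-01 1.25111e+02]
th now 144.72 r 95.4 dir 145.1
144.7 [-0.4  0.7  1. ] spin 0.0
120.7 [-8.6 39.3  1.3] spin 24.0
```

View pics/c17.png

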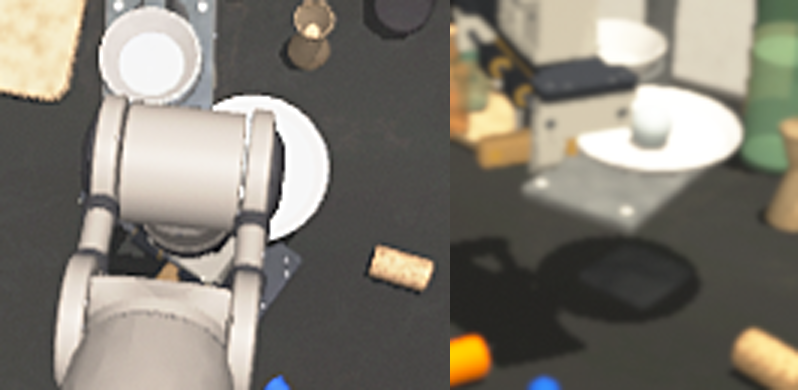

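The ball sits in the middle of the dish. I'll continue with the second arc.

carry_out(motion=[[1,0,1.3,0,0.8],[1,-0.1,4.0,0,2.4],[1,-0.4,8.3,0,5],[1,-0.9,13.3,0,8],[1,-1.9,19.0,0,11.5],[1,-3.2,24.7,0,15],[1,-4.9,30.2,0,18.5],[1,-6.6,34.9,0,21.5],[1,-7.9,38.0,0,23.5],[1,-8.2,38.8,0,24]])

```text
time: 29.05
tool_pos: [562.1, 63.2, 88.3]
tcp_rot: [3.133, -0.003, 2.106]
contact_force: [0.5, -0.3, -1.7]
grip_width: 17.7
```

```bash
python3 chk.py 18; python3 arc.py 125 120.7 96.7
```

```text
grip 17.712941968376718 [562.   63.1  88.3] [ 3.1331 -0.0035  2.1063] F [ 0.36 -0.72 -2.39] t 29.1
top 579 slope x,y,cone,z0 [-8.00000e-03  6.00000e-03  1.53000e-01  1.25687e+02]
scene 504 slope x,y,cone,z0 [3.0000e-03 9.0000e-03 1.7200e-01 1.2497e+02]
th now 120.72 r 95.2 dir 121.1
120.7 [-0.2  0.6  1.3] spin 0.0
96.7 [-8.4 39.2  1.6] spin 24.0
```

View pics/c18.png

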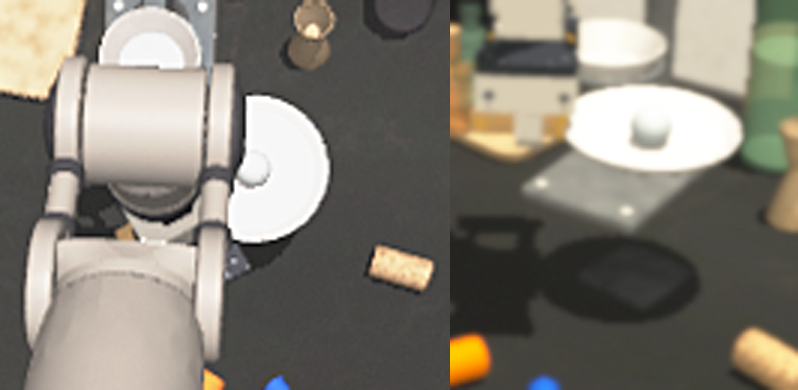

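View pics/s18.png

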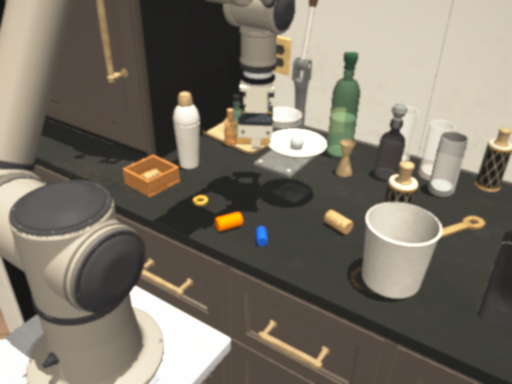

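All steady, with the ball centred, the scale clear and the cork in its box. The shaker lies at about 96.9° from the dish axis, so I'll make the last 24° arc.

carry_out(motion=[[1,0,1.3,0,0.8],[1,-0.1,4.0,0,2.4],[1,-0.4,8.3,0,5],[1,-0.9,13.3,0,8],[1,-1.9,19.0,0,11.5],[1,-3.2,24.7,0,15],[1,-4.9,30.2,0,18.5],[1,-6.6,34.9,0,21.5],[1,-7.9,38.0,0,23.5],[1,-8.2,38.8,0,24]])

```text
time: 30.4
tool_pos: [599.6, 75.9, 88.5]
tcp_rot: [3.135, -0.007, 1.688]
contact_force: [-0.7, -0.1, -2.1]
grip_width: 17.5
```

carry_out(motion=[[1,0,0,0,0],[1,0,0,0,0],[1,0,0,0,0],[1,0,0,0,0],[1,0,0,0,0]])

```text
time: 31.02
tool_pos: [599.6, 75.8, 88.5]
tcp_rot: [3.135, -0.007, 1.688]
contact_force: [0.4, 0.1, -2.4]
grip_width: 17.6
```

```bash
python3 chk.py 19; python3 arc.py 125 96.7; python3 - <<'E'
from h import *
print(bot.get_obs()['dq'].round(4))
c=load('t19'); w=world(c); hsv=cv2.cvtColor(c['color'],cv2.COLOR_RGB2HSV)
m=(w[145:190,135:180,2]>198); v,u=np.nonzero(m); print('shaker',onplane(c,(u.mean()+135,v.mean()+145),208).round(1))
br=hsv[:,:,2]; m=((br>170)&(hsv[:,:,1]<50)&(abs(w[:,:,2]-140)<30)&(abs(w[:,:,0]-611)<85)&(abs(w[:,:,1]+18)<85)); P=w[m]; print('dish bb',P.min(0).round(),P.max(0).round())
# ball: highest points near the middle
k=np.hypot(w[:,:,0]-611,w[:,:,1]+18.5)<40; Q=w[k&(w[:,:,2]>148)&(w[:,:,2]<175)]; print('ball top pts',len(Q),Q.mean(0).round(1))
# cork
b=c['color'][185:250,125:185,::-1]; cv2.imwrite('pics/box19.png',cv2.resize(b,None,fx=6,fy=6))
E
```

```text
grip 17.96882946471763 [599.6  75.8  88.5] [ 3.1353 -0.0067  1.6875] F [-0.24 -0.35 -1.17] t 31.075
top 794 slope x,y,cone,z0 [-7.00000e-03  1.10000e-02  1.63000e-01  1.25295e+02]
scene 503 slope x,y,cone,z0 [9.00000e-03 1.20000e-02 1.74000e-01 1.24895e+02]
th now 96.69 r 95.0 dir 96.9
96.7 [-0.1  0.3  1.5] spin -0.0
[-0.0004  0.0008  0.0007  0.0017  0.0016  0.0008]
shaker [573.5 290.6 208. ]
dish bb [541. -87. 122.] [679.  20. 164.]
ball top pts 112 [609.2 -17.3 156. ]
```

View pics/t19.png

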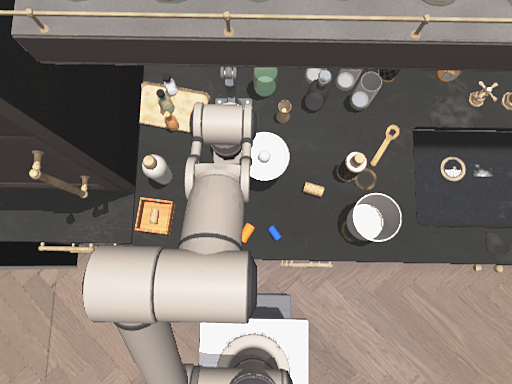

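View pics/s19.png

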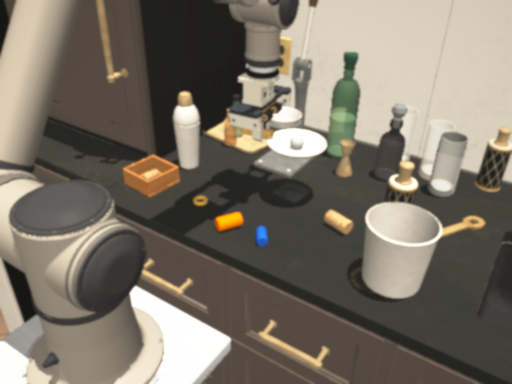

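The top view shows the ball at (264,156), within about 2 mm of the dish's middle, and the cork in the box at (155,216). The shaker, mill and bucket are where they were. The arm is still and the dish level, so I'm handing in.

```bash
python3 -c "
from plant import bot
print(bot.close_job()); o=bot.get_obs(); print(o['time'],o['grip_width'],o['tool_pos'])"
```

```text
the job is handed in; nothing more can be done
None
the job is handed in; nothing more can be done
```

I put the small tan cork in the cork box and the steel ball in the dish, and let go of both. I then lifted the dish level by its handle, about 111 mm straight up, and turned it 72° on the spot until the handle pointed at the shaker. I handed in at 31 s of the 67 s allowed, still holding the dish; no verdict is reported.

**Last checks before handing in:**
- **Dish:** about 118 mm above the counter, tilt about 0.01–0.015 rad, and centred within a few mm of where it stood on the coaster. The arm was still.
- **Grip:** jaws 17.6–18 mm apart on the 18 mm handle.
- **Ball:** about 2 mm from the middle of the dish.
- **Handle:** pointing at about 96.7°, with the shaker at about 96.9°.
- **Cork:** in the box.
- **Bystanders:** the shaker's measured position had not changed. I checked the mill and ice bucket only by eye in the pictures, and they looked unmoved.

**What went wrong or disagreed:**
- **Missed grasp:** the first close on the cork shut on air above it, and the cork did not move. The fingertips really end about 38 mm above the reported TCP, as the depth images showed. I corrected for this in every later move.
- **Ball width:** the gripper read about 34.5 mm on the 36 mm ball; it held all the same.

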